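# Load the plate reader and key in the start sequence

### The job

Push the plate reader's tray fully home, and only then key in the start sequence on the control panel: press the round key, then the square key, then the long bar key, each fully down and one at a time, letting each come up before the next and keeping the bar key down for about two seconds. Do not press the plus-shaped key, and do not shift or tip the other things on the bench; finish with the tray still home and all keys up.

Things in the scene. Friction and masses are not known exactly. Their poses are not given: they have to be found in the camera images.
- reader: white and grey plate reader, fixed. Origin on the table under the middle of the front edge of its grey sill; its +y axis points into the machine (the way the tray goes in). The sill (200 mm wide along x, 22 mm high) runs from y=0 to y=60 mm, then the hood (220 mm wide, 105 mm high) from y=60 to y=285 mm, with a 120 mm wide slot in its front for the tray.
- tray (a joint): how far the aluminium plate tray stands out of the reader, in m: 0 = fully home against its stop, 0.11 = fully out. It slides on a guide with about 2 N of friction and stays where it is left. The tray is 92 mm wide and carries a white well plate that is fixed to it.
- tray_push (a point): middle of the outer face of the tray's upright end plate (92 mm wide, 12 mm thick, from 4 to 60 mm above the table); this point is 45 mm above the table and moves with the tray. Its axes are those of the reader: push it along +y to slide the tray home. When home it is 12 mm in front of the sill's edge.
- panel: grey control panel, a fixed box 170 x 170 mm, 40 mm high; origin at the centre of its underside. The four keys stand on its top in a two by two square, 72 mm between centres, any key in any of the four places.
- bottle_a: bystander: clear glass bottle with blue cap, 72 mm across, 150 mm high, beside the tray on the far side; origin at the centre of its base
- bottle_b: bystander: white bottle with orange cap, 60 mm across, 120 mm high, beside the tray on the robot's side; origin at the centre of its base
- tip_box: bystander: grey box with clear lid, 82 x 122 x 70 mm high, beyond the panel; origin at the centre of its base
- beaker: bystander: glass beaker, 64 mm across, 85 mm high, on the robot's side of the panel; origin at the centre of its base
- pipette: bystander: white hand pipette lying flat, about 230 mm long and 22 mm high, to the right of the panel; origin under the middle of its handle
- round_top (a point): centre of the top face of the round key: white plastic, round disc, 44 mm across; the top is 60 mm above the table at rest, and the cap stands 17 mm above its black 66 mm square mounting plate. Axes parallel to the panel's.
- round_key (a joint): how far the round key is pressed, in m: 0 = up, 0.006 = fully down. Pressed straight down; the spring needs 1.5 N to start and 5 N to be fully down, and lifts the key again when let go.
- square_top (a point): centre of the top face of the square key: white plastic, 40 x 40 mm square; the top is 60 mm above the table at rest, and the cap stands 17 mm above its black 66 mm square mounting plate. Axes parallel to the panel's.
- square_key (a joint): how far the square key is pressed, in m: 0 = up, 0.006 = fully down. Pressed straight down; the spring needs 1.5 N to start and 5 N to be fully down, and lifts the key again when let go.
- bar_top (a point): centre of the top face of the bar key: white plastic, narrow straight bar, 18 mm (panel x) by 60 mm (panel y); the top is 60 mm above the table at rest, and the cap stands 17 mm above its black 66 mm square mounting plate. Axes parallel to the panel's.
- bar_key (a joint): how far the bar key is pressed, in m: 0 = up, 0.006 = fully down. Pressed straight down; the spring needs 1.5 N to start and 5 N to be fully down, and lifts the key again when let go.
- cross_top (a point): centre of the top face of the cross key: white plastic, plus-shaped key, two crossed arms 50 mm long and 14 mm wide (not to be pressed); the top is 60 mm above the table at rest, and the cap stands 17 mm above its black 66 mm square mounting plate. Axes parallel to the panel's.
- cross_key (a joint): how far the cross key is pressed, in m: 0 = up, 0.006 = fully down. Pressed straight down; the spring needs 1.5 N to start and 5 N to be fully down, and lifts the key again when let go.

How it is judged:
On the way, in this order (a step that is already met when the one before it is completed fails the run):
1. the tray is fully home (within 4 mm), all keys up (value of joint tray below 0.004 m and value of joint each of round_key, square_key, bar_key, cross_key below 0.0015 m), for 0.2 s.
2. the round key is fully down (at least 4.5 of 6 mm), the others up, tray home (value of joint round_key above 0.0045 m and value of joint tray below 0.004 m and value of joint each of square_key, bar_key, cross_key below 0.0015 m), for 0.05 s.
3. then the square key is fully down, the others up, tray home (value of joint square_key above 0.0045 m and value of joint tray below 0.004 m and value of joint each of round_key, bar_key, cross_key below 0.0015 m), for 0.05 s.
4. then the bar key is held fully down for at least 1.5 s, the others up, tray home (value of joint bar_key above 0.0045 m and value of joint tray below 0.004 m and value of joint each of round_key, square_key, cross_key below 0.0015 m), for 1.5 s.
At the end, for the whole second after the job is handed in: The tray is home (within 4 mm of its stop) and all four keys are up (less than 1.5 mm down) (all of step 1); the robot touches nothing.
It fails at once if the plus-shaped key is pressed (more than 3 mm) (value of joint cross_key above 0.003 m).
It fails at once if two keys are pressed at once (each more than 3 mm) (value of joint each of round_key, square_key above 0.003 m or value of joint each of round_key, bar_key above 0.003 m or value of joint each of round_key, cross_key above 0.003 m or value of joint each of square_key, bar_key above 0.003 m or value of joint each of square_key, cross_key above 0.003 m or value of joint each of bar_key, cross_key above 0.003 m).
It fails at once if a key is pressed (more than 3 mm) while the tray is more than 8 mm out (value of joint tray above 0.008 m and value of joint any of round_key, square_key, bar_key, cross_key above 0.003 m).
It fails at once if a bystander is shifted by more than 30 mm or tipped by more than 0.35 rad (distance of any of bottle_a, bottle_b, tip_box, beaker, pipette from where it was at the start of the episode above 0.03 m or angle between any of bottle_a, bottle_b, tip_box, beaker, pipette's own z axis and vertical above 0.35 rad).
It also fails if it takes over 59 s, if anything falls off the work surface, if the arm or the gripper's body presses on something with over 40 N, if the wrist force passes 120 N, or if a joint passes its speed limit or range.

### The arm

A 6-joint arm with a two-finger parallel gripper is mounted at the origin on the work surface. World frame = base frame: x ahead of the robot, y to its left, z up, the work surface at z = 0. Lengths are in m, angles in rad, forces in N, time in s.
With the tool pointing down it reaches from about 0.375 to 0.975 m from the base axis. Payload 3.8 kg.
Tool frame: the origin (TCP) lies on the centre line of the jaws, within the pads' length; the fingertips stand 8 mm ahead of it and the grasp point (between the pads) lies 11 mm behind it; z points along the fingers, y is the direction in which the jaws open and shut (so a half turn about z gives the same grasp; the last joint's range is limited). The gripper opens to 85 mm and grips with 20 to 120 N. Pads are 22 mm wide; open, the fingers measure 114 mm over their backs; the gripper's body (76 mm by 85 mm) begins 54 mm behind the grasp point. The pads swing forward as they close: fully open they stand 13 mm farther back than shut.
Start: joints at [1.189, 0.264, 1.604, -0, 1.274, -0.037], TCP at [0.228, 0.635, 0.214] pointing down, gripper open.
Joint ranges: [-2.63, 2.63], [-0.94, 2.18], [0.31, 2.57], [-1.31, 4.45], [0, 2.66], [-2.55, 2.55]. Speed limits (rad/s): [2.57, 2.57, 3.14, 3.14, 3.14, 3.14].

### API

Orientations are given as a rotation vector (axis times angle).
In Python, from workcell import bot gives the robot as it stands.
- The arm moves only by the tool arm_command, never from a script. Its arguments are lists of equal length, an entry for each row: "slide": the shift along the tool's x, y, z in m, a list of three; "angular": the turn, a rotation vector about the tool's x, y, z in degrees, a list of three; "hand": the finger opening in m, from 0 to 0.0854. A call has exactly 8 rows; each row shifts and turns the pose as measured when the row begins, along the tool's axes as they then stand; what a row does not reach is not made up. A row lasts 1/10 s, in which the tool goes at most 50 mm and 8.59 degrees, less where a joint would pass 70% of its speed; a pose out of reach is approached as far as the arm can. A call is refused whole if a number of a shift passes 0.05 or a number of a turn 8.59, either way. A call with a gripper value outside its range is refused whole. The fingers move at their own pace and stop on an object; "squeeze" is the grip in N (left out, the last holds). Time passes only in rows, so rows that do not move let the fingers close, or fill a call up. It gives the time, the measured TCP pose, the force and the opening at its end, in the units of the state.
- bot.read_state(): the state, without advancing time (a new reading comes with each control period).
- bot.read_camera(name): name is "side" or "top" or "wrist"; returns the picture (420x560x3 uint8, red, green, blue); there is no depth.
- bot.get_calibration(name): a dict with "fx", "fy", "cx", "cy" (pixels), "R" (3x3) and "t" (3): a world point X has camera coordinates R X + t. Camera axes: x right, y down, z forward; pixel columns grow to the right and rows downward; lengths in m; the calibration is good to about 2 mm. A picture is of the moment at which its call begins: read the wrist's pose just before it. get_calibration takes no time and is no camera call; for the wrist camera it gives the pose at the moment of the call.
- bot.finish_job(): hands the job in, once; it reports no verdict.
The state is a dict: "time": time; "q": joint angles; "joint_vel": joint speeds; "joint_torque": joint torques, N m; "tool_pos": TCP position; "tcp_rot": TCP orientation; "wrist_force": force on the tool from outside, world axes, zero at the start; "torque": the same for the moment, N m; "width": opening from 0.0 (shut) to 1.0 (fully open).
Only numpy, scipy, OpenCV 4.12 (cv2) and the standard library are available. Lean on these libraries where they do the work, as an engineer would, in place of code of your own. Each camera call takes 0.05 s, during which the arm holds its last target.

## Working session

There is one attempt and no reset: what is moved stays moved. The work goes in short steps, Python scripts to look and compute and a tool call to move; the robot and the scene stay as the last step left them, time stands still between calls to the robot, and variables do not carry over. Pictures are saved under pics/ and viewed, and the job is handed in when it is done.

Besides the shell and the picture viewer there is one more tool, called after ">>>" by a JSON object that holds its "method" and its "body", one argument or row to a line. arm_command: Moves the arm, as the interface text tells. Its arguments: {"type":"object","properties":{"slide":{"type":"array","items":{"type":"array","items":{"type":"number"}}},"angular":{"type":"array","items":{"type":"array","items":{"type":"number"}}},"hand":{"type":"array","items":{"type":"number"}},"squeeze":{"type":"number"}},"required":["slide","angular","hand"]}

```bash
mkdir -p pics
python3 - <<'E'
from workcell import bot
import cv2
s=bot.read_state();print(s)
for n in("side","top","wrist"):
    c=bot.get_calibration(n);print(n,c)
    cv2.imwrite(f"pics/{n}0.png",bot.read_camera(n)[:,:,::-1])
E
```

```text
{'time': 0.0, 'q': array([ 1.18911680e+00,  2.64782864e-01,  1.60537029e+00,  9.13858767e-06,
        1.27371719e+00, -3.68997679e-02]), 'joint_vel': array([ 0.00107458,  0.0015039 ,  0.00090545,  0.00039519,  0.00105418,
       -0.00069571]), 'joint_torque': array([-2.21839880e-03, -5.15114951e+01, -3.67305815e+01,  5.96422137e-05,
        1.27367018e-02, -1.87550967e-05]), 'tool_pos': array([0.22785287, 0.63455773, 0.21294407]), 'tcp_rot': array([-0.53882147, -3.09454953,  0.00349632]), 'wrist_force': array([-0.28934809, -0.85560406, -0.17556818]), 'torque': array([-0.00598669, -0.0033212 , -0.03274596]), 'width': 1.000585499930276}
side {'fx': 420.25001840474647, 'fy': 420.25001840474647, 'cx': 275.3860910991421, 'cy': 217.90174390814917, 'R': array([[ 0.84985295, -0.5266446 , -0.01988545],
       [-0.29152826, -0.43833964, -0.8502174 ],
       [ 0.43904582,  0.72835694, -0.52605602]]), 't': array([-0.511689  ,  0.14268814,  0.82687887])}
top {'fx': 431.7770696411956, 'fy': 431.7770696411956, 'cx': 274.9651874232573, 'cy': 216.06270769091887, 'R': array([[-9.70126412e-03, -9.99950901e-01, -2.01995924e-03],
       [-9.86884385e-01,  9.89997767e-03, -1.61124799e-01],
       [ 1.61136885e-01,  4.30352002e-04, -9.86931973e-01]]), 't': array([-0.11259201,  0.54344033,  1.20700324])}
wrist {'fx': 340.7504032761638, 'fy': 340.7504032761638, 'cx': 279.42011867215314, 'cy': 206.40341994725566, 'R': array([[ 0.33793187,  0.94116788, -0.00225328],
       [ 0.89334244, -0.32000453,  0.31549388],
       [ 0.29621165, -0.10862839, -0.94892493]]), 't': array([-0.67340927, -0.04109363,  0.38002304])}
```

View pics/side0.png

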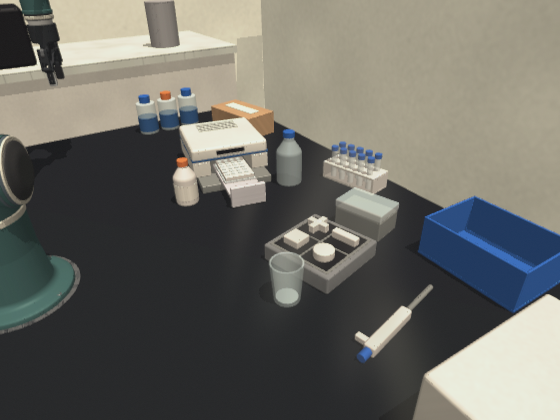

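View pics/top0.png

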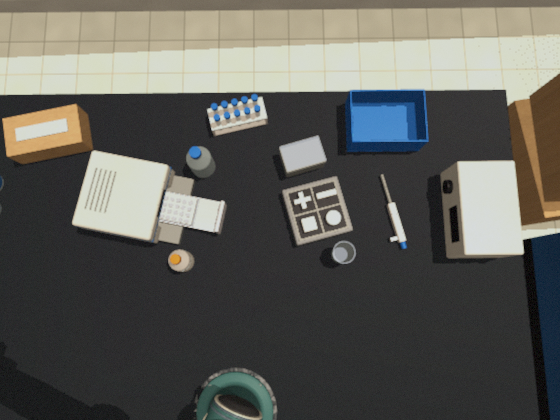

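View pics/wrist0.png

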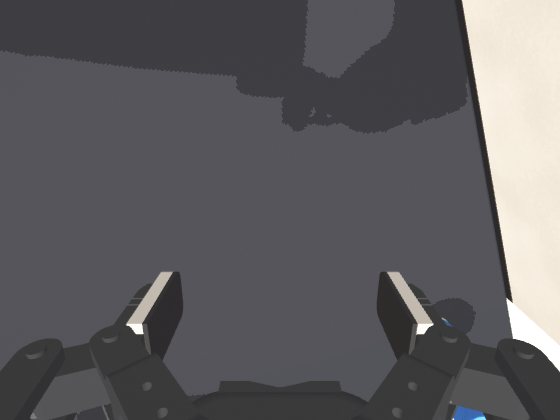

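Run:
```python
import cv2
a=cv2.imread("pics/top0.png")
cv2.imwrite("pics/c1.png",cv2.resize(a[145:275,145:245],None,fx=6,fy=6,interpolation=cv2.INTER_CUBIC)[:600*2][:, :600][:600])
cv2.imwrite("pics/c2.png",cv2.resize(a[165:275,275:365],None,fx=5.4,fy=5.4,interpolation=cv2.INTER_CUBIC))
```

```text
(no output)
```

View pics/c1.png

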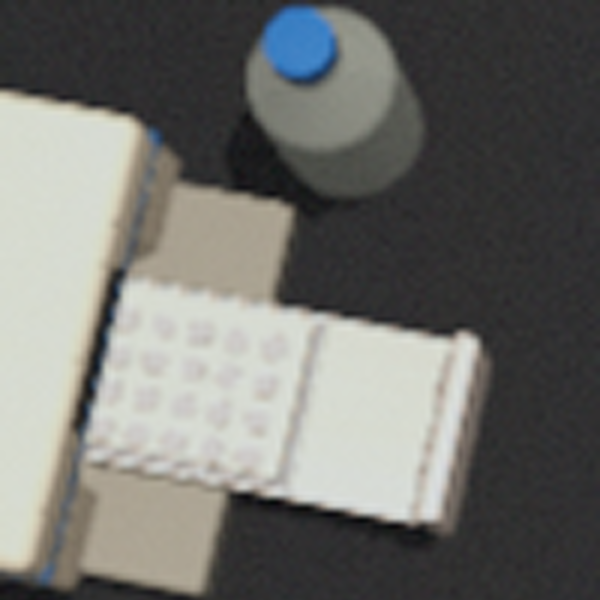

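View pics/c2.png

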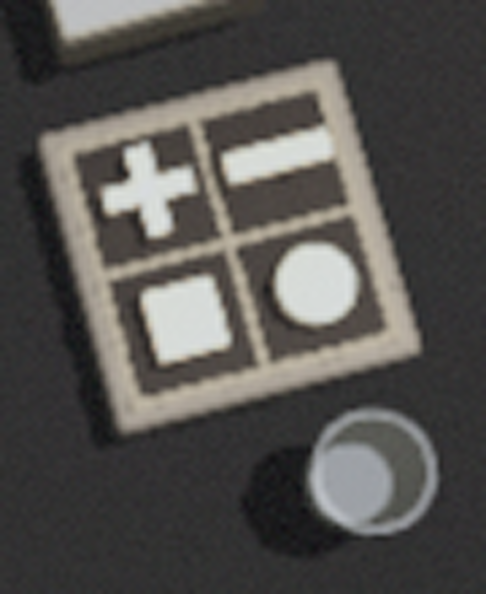

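```bash
cat > h.py <<'E'
import numpy as np,cv2
from workcell import bot
def ray(cal,uv,z):
    R=np.array(cal["R"]);t=np.array(cal["t"]);C=-R.T@t
    d=R.T@np.array([(uv[0]-cal["cx"])/cal["fx"],(uv[1]-cal["cy"])/cal["fy"],1.])
    return C+d*(z-C[2])/d[2]
def proj(cal,X):
    p=np.array(cal["R"])@X+cal["t"];return np.array([cal["fx"]*p[0]/p[2]+cal["cx"],cal["fy"]*p[1]/p[2]+cal["cy"]])
def keys(a,cal,x0,y0,x1,y1,thr=190):
    h=cv2.cvtColor(a,cv2.COLOR_BGR2HSV)
    m=((h[:,:,2]>thr)&(h[:,:,1]<45)).astype(np.uint8);k=np.zeros_like(m);k[y0:y1,x0:x1]=m[y0:y1,x0:x1]
    n,l,st,c=cv2.connectedComponentsWithStats(k)
    for i in range(1,n):
        if st[i,4]>40: print(st[i],c[i].round(1),ray(cal,c[i],.06).round(4))
E
python3 - <<'E'
from h import *
t=bot.get_calibration("top");s=bot.get_calibration("side")
print("C",-t["R"].T@t["t"],-s["R"].T@s["t"])
a=cv2.imread("pics/top0.png");keys(a,t,285,178,352,242,200)
b=cv2.imread("pics/side0.png");print();keys(b,s,270,212,372,272,200)
f=lambda x,y:(145+x/6-.5+.08,145+y/6-.5+.08)
for n,p,z in[("sillA",(297,205),.022),("sillB",(210,595),.022),("endA_in",(455,333),.06),("endA",(482,340),.06),("endB_in",(418,522),.06),("endB",(442,532),.06),("bottleA cap",(300,42),.15),("plA",(120,280),.03)]:
    print(n,ray(t,f(*p),z).round(4))
g=lambda x,y:(275+x/5.4-.4,165+y/5.4-.4)
for p in[(40,135),(335,62),(420,350),(122,433)]:print("panel",ray(t,g(*p),.04).round(4))
print("beaker",ray(t,g(373,470),.085),ray(t,g(352,482),.005));print("bB cap",ray(t,(176,259),.12),"tip",ray(t,(303,155),.07))
# table strip: side picture zoom
cv2.imwrite("pics/s1.png",cv2.resize(b[110:290,150:390],None,fx=3.3,fy=3.3,interpolation=cv2.INTER_CUBIC))
E
```

```text
C [ 0.34072775 -0.11848597  1.27856437] [ 0.11342032 -0.80919534  0.54612538]
[317 189  19   9  89] [326.1 193.3] [ 0.6047 -0.266   0.06  ]
[295 192  15  16  98] [301.9 199.8] [ 0.5863 -0.196   0.06  ]
[327 211  13  13 145] [333.1 217. ] [ 0.5353 -0.284   0.06  ]
[302 217  15  14 157] [308.9 223.6] [ 0.517  -0.2146  0.06  ]

[309 217  19  10 117] [318.1 221.4] [ 0.5885 -0.1994  0.06  ]
[284 229  25  14 195] [295.8 235.4] [ 0.518  -0.2176  0.06  ]
[333 228  26  14 125] [345.5 234. ] [ 0.6063 -0.2697  0.06  ]
[314 243  21  13 218] [323.7 249.1] [ 0.5369 -0.287   0.06  ]
sillA [0.6614 0.123  0.022 ]
sillB [0.4668 0.1613 0.022 ]
endA_in [0.5879 0.0386 0.06  ]
endA [0.5843 0.0256 0.06  ]
endB_in [0.4967 0.0551 0.06  ]
endB [0.4918 0.0437 0.06  ]
bottleA cap [0.7046 0.0986 0.15  ]
plA [0.6223 0.208  0.03  ]
panel [ 0.6215 -0.1394  0.04  ]
panel [ 0.6606 -0.301   0.04  ]
panel [ 0.5016 -0.3413  0.04  ]
panel [ 0.4586 -0.181   0.04  ]
beaker [ 0.43411445 -0.30682235  0.085     ] [ 0.4339442  -0.30776352  0.005     ]
bB cap [0.41610326 0.1480241  0.12      ] tip [ 0.71682187 -0.20107522  0.07      ]
```

View pics/s1.png

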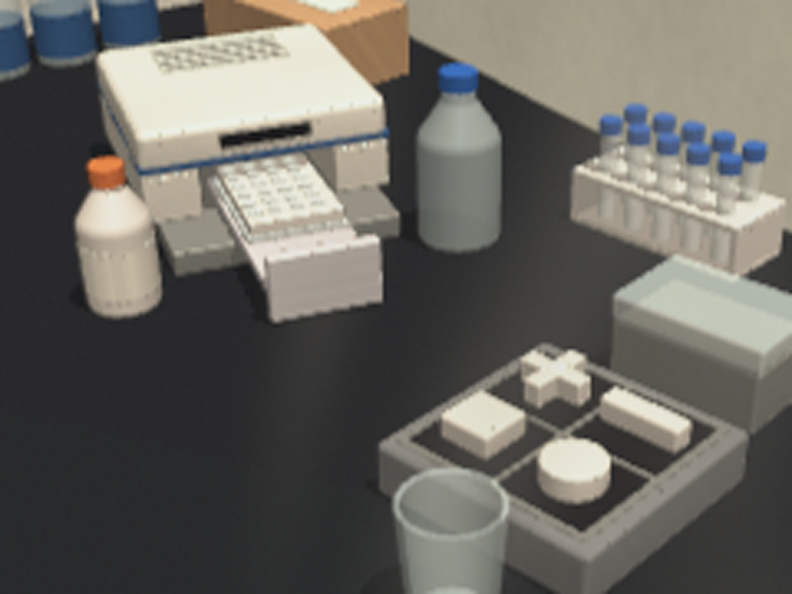

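>>> {"method": "arm_command", "body": {
  "slide": [
    [0,0,0],
    [0,0,0],
    [-0.028,-0.038,0],
    [-0.028,-0.038,0],
    [-0.028,-0.038,0],
    [-0.028,-0.038,0],
    [-0.028,-0.038,0],
    [-0.028,-0.038,0]
  ],
  "angular": [
    [0,0,-4.4],
    [0,0,-4.4],
    [0,0,0],
    [0,0,0],
    [0,0,0],
    [0,0,0],
    [0,0,0],
    [0,0,0]
  ],
  "hand": [0,0,0,0,0,0,0,0]
}}

```text
time: 0.95
tool_pos: [0.3511, 0.3753, 0.2086]
tcp_rot: [-0.273, -3.126, 0.009]
wrist_force: [0.6, 0.2, -0.7]
width: -0.0
```

```bash
cat >> h.py <<'E'
from scipy.spatial.transform import Rotation as Ro
def go(x,y,z,yaw=None):
    s=bot.read_state();R=Ro.from_rotvec(s["tcp_rot"]).as_matrix()
    d=R.T@(np.array([x,y,z])-s["tool_pos"])
    print("t",round(s["time"],2),"pos",s["tool_pos"].round(4),"F",s["wrist_force"].round(1),"w",round(s["width"],3))
    print("ydir",R[:,1].round(3),"z",R[:,2].round(3),"q",s["q"].round(2),"tool delta",d.round(4),"rows",np.linalg.norm(d)/.05)
E
python3 - <<'E'
from h import *
go(.528,-.014,.213)
w=bot.get_calibration("wrist");s=bot.read_state();R=Ro.from_rotvec(s["tcp_rot"]).as_matrix()
print("cam in tool",R.T@(-w["R"].T@w["t"]-s["tool_pos"]))
E
```

```text
t 0.95 pos [0.3511 0.3753 0.2086] F [ 0.6  0.2 -0.7] w -0.0
ydir [ 0.173  0.985 -0.006] z [-0.004 -0.005 -1.   ] q [ 0.77 -0.03  1.95 -0.    1.24 -0.63] tool delta [-0.2417 -0.3527 -0.003 ] rows 8.551547479211314
cam in tool [ 0.0809944  -0.00041676 -0.15897219]
```

>>> {"method": "arm_command", "body": {
  "slide": [
    [-0.026,-0.038,0],
    [-0.026,-0.038,0],
    [-0.026,-0.038,0],
    [-0.026,-0.038,0],
    [-0.026,-0.038,0],
    [-0.026,-0.038,0],
    [-0.026,-0.038,0],
    [-0.026,-0.038,0]
  ],
  "angular": [
    [0,0,1],
    [0,0,0],
    [0,0,0],
    [0,0,0],
    [0,0,0],
    [0,0,0],
    [0,0,0],
    [0,0,0]
  ],
  "hand": [0,0,0,0,0,0,0,0]
}}

```text
time: 1.75
tool_pos: [0.5001, 0.0223, 0.2092]
tcp_rot: [-0.3, -3.126, 0.008]
wrist_force: [0.7, 0.4, -0.5]
width: -0.003
```

Run:
```python
from h import *
go(.528,-.014,.045)
cv2.imwrite("pics/w1.png",bot.read_camera("wrist")[:,:,::-1])
```

```text
t 1.75 pos [0.5001 0.0223 0.2092] F [ 0.7  0.4 -0.5] w -0.003
ydir [ 0.19   0.982 -0.005] z [-0.002 -0.005 -1.   ] q [-0.   -0.06  1.97 -0.01  1.24 -1.38] tool delta [-0.0345 -0.0294  0.1643] rows 3.409113306365069
```

View pics/w1.png

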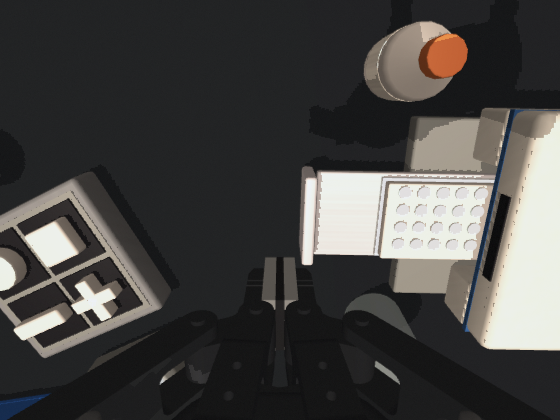

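Run:
```python
from h import *
w=bot.get_calibration("wrist")
a,b=ray(w,(301.5,169.5),.06),ray(w,(304,264),.06);print(a,b,(a+b)/2)
for n,p,z in[("sq",(53.5,241.5),.06),("cross",(97,297),.06),("bB",(444,57),.12)]:print(n,ray(w,p,z))
go(.528,-.014,.045)
```

```text
[0.49270789 0.03637804 0.06      ] [0.5889382  0.02207263 0.06      ] [0.54082304 0.02922533 0.06      ]
sq [ 0.51757418 -0.21856274  0.06      ]
cross [ 0.58645952 -0.19883101  0.06      ]
bB [0.42207263 0.14203711 0.12      ]
t 1.8 pos [0.5028 0.0158 0.2094] F [ 3.8 -4.5  0.6] w 0.001
ydir [ 0.193  0.981 -0.011] z [ 0.001 -0.011 -1.   ] q [-0.01 -0.06  1.97 -0.01  1.23 -1.38] tool delta [-0.03   -0.0226  0.1648] rows 3.3799221622345446
```

>>> {"method": "arm_command", "body": {
  "slide": [
    [-0.016,-0.017,0],
    [-0.016,-0.017,0.01],
    [0,0,0.045],
    [0,0,0.045],
    [0,0,0.04],
    [0,0,0.02],
    [0,0,0.005],
    [0,0,0]
  ],
  "angular": [
    [0,0,0],
    [0,0,0],
    [0,0,0],
    [0,0,0],
    [0,0,0],
    [0,0,0],
    [0,0,0],
    [0,0,0]
  ],
  "hand": [0,0,0,0,0,0,0,0]
}}

```text
time: 2.6
tool_pos: [0.5309, -0.0317, 0.0408]
tcp_rot: [0.32, 3.12, -0.017]
wrist_force: [0.4, -0.2, 0.9]
width: -0.001
```

Run:
```python
from h import *
go(.537,.02,.045)
cv2.imwrite("pics/t2.png",cv2.resize(bot.read_camera("top")[130:290,140:300,::-1],None,fx=3.6,fy=3.6,interpolation=cv2.INTER_CUBIC))
go(.537,.02,.045)
```

```text
t 2.6 pos [ 0.5309 -0.0317  0.0408] F [ 0.4 -0.2  0.9] w -0.001
ydir [ 0.203  0.979 -0.01 ] z [ 0.004 -0.011 -1.   ] q [-0.1   0.17  2.07 -0.01  0.9  -1.46] tool delta [ 0.0045  0.0519 -0.0048] rows 1.0455282851028598
t 2.65 pos [ 0.5313 -0.0318  0.0414] F [-0.1  0.   0. ] w -0.002
ydir [ 0.203  0.979 -0.01 ] z [ 0.005 -0.012 -1.   ] q [-0.1   0.17  2.07 -0.01  0.9  -1.46] tool delta [ 0.0049  0.0518 -0.0042] rows 1.0443506407318237
```

View pics/t2.png

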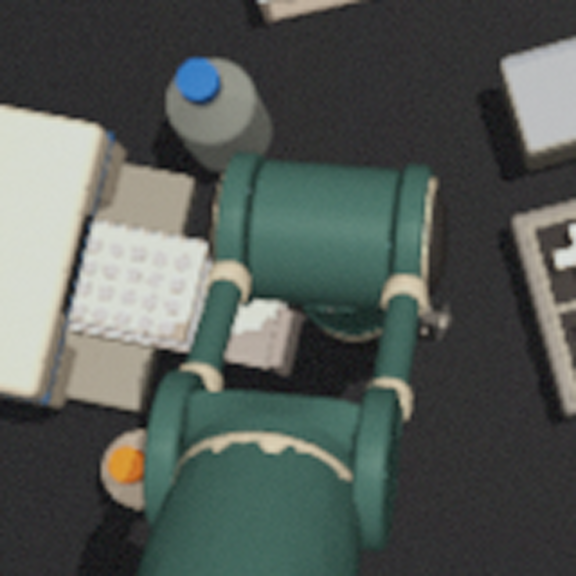

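>>> {"method": "arm_command", "body": {
  "slide": [
    [0,0.02,-0.004],
    [0,0.02,0],
    [0,0.012,0],
    [0,0.012,0],
    [0,0.012,0],
    [0,0.012,0],
    [0,0.012,0],
    [0,0,0]
  ],
  "angular": [
    [0,0,0.5],
    [0,0,0],
    [0,0,0],
    [0,0,0],
    [0,0,0],
    [0,0,0],
    [0,0,0],
    [0,0,0]
  ],
  "hand": [0,0,0,0,0,0,0,0]
}}

```text
time: 3.45
tool_pos: [0.5605, 0.0712, 0.0539]
tcp_rot: [0.333, 3.102, -0.015]
wrist_force: [-0.3, -0.2, -0.1]
width: 0.003
```

Run:
```python
from h import *
go(.559,.116,.045)
```

```text
t 3.45 pos [0.5605 0.0712 0.0539] F [-0.3 -0.2 -0.1] w 0.003
ydir [ 0.212  0.977 -0.007] z [ 0.021 -0.012 -1.   ] q [ 0.09  0.2   2.   -0.02  0.92 -1.26] tool delta [0.0112 0.0435 0.0084] rows 0.9136135028047272
```

>>> {"method": "arm_command", "body": {
  "slide": [
    [0.003,-0.004,0.004],
    [0.003,0,0.004],
    [0.002,0.006,0],
    [0,0.006,0],
    [0,0.006,0],
    [0,0.006,0],
    [0,0.006,0],
    [0,0,0]
  ],
  "angular": [
    [-0.4,1.3,-1.1],
    [0,0,0],
    [0,0,0],
    [0,0,0],
    [0,0,0],
    [0,0,0],
    [0,0,0],
    [0,0,0]
  ],
  "hand": [0,0,0,0,0,0,0,0]
}}

```text
time: 4.25
tool_pos: [0.5571, 0.1014, 0.045]
tcp_rot: [-0.305, -3.126, 0.002]
wrist_force: [-0.0, 0.5, 0.2]
width: 0.0
```

Run:
```python
from h import *
go(.559,.116,.045)
cv2.imwrite("pics/s3.png",cv2.resize(bot.read_camera("side")[100:220,150:320,::-1],None,fx=4,fy=4,interpolation=cv2.INTER_CUBIC))
```

```text
t 4.25 pos [0.5571 0.1014 0.045 ] F [-0.   0.5  0.2] w 0.0
ydir [ 0.193  0.981 -0.001] z [-0.001 -0.001 -1.   ] q [ 0.14  0.23  1.99 -0.    0.93 -1.24] tool delta [ 0.001   0.0147 -0.    ] rows 0.29460290659488125
```

View pics/s3.png

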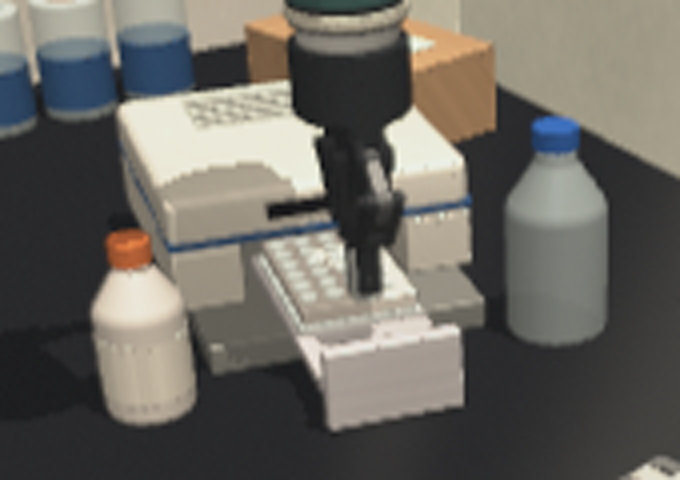

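Run:
```python
from h import *
s=bot.get_calibration("side");p=bot.read_state()["tool_pos"]
for dz in(-.008,0,.02,.05):print(dz,((proj(s,p+[0,0,dz])-[150,100])*4).round())
for X in[(.539,.031,.06),(.5617,.13,.06),(.494,.040,.06),(.584,.022,.06)]:print(((proj(s,np.array(X))-[150,100])*4).round())
cv2.imwrite("pics/s4.png",cv2.resize(bot.read_camera("side")[100:220,150:320,::-1],None,fx=4,fy=4,interpolation=cv2.INTER_CUBIC))
cv2.imwrite("pics/w4.png",bot.read_camera("wrist")[:,:,::-1])
go(.559,.116,.045)
```

```text
-0.008 [364. 329.]
0 [363. 318.]
0.02 [361. 291.]
0.05 [358. 249.]
[388. 346.]
[348. 281.]
[317. 359.]
[457. 333.]
t 4.4 pos [0.5568 0.1005 0.0449] F [ 0.1 -0.5 -0.5] w 0.001
ydir [ 0.194  0.981 -0.002] z [-0.002 -0.002 -1.   ] q [ 0.14  0.22  1.99 -0.    0.93 -1.24] tool delta [ 0.0008  0.0156 -0.0002] rows 0.31258220805083287
```

View pics/w4.png

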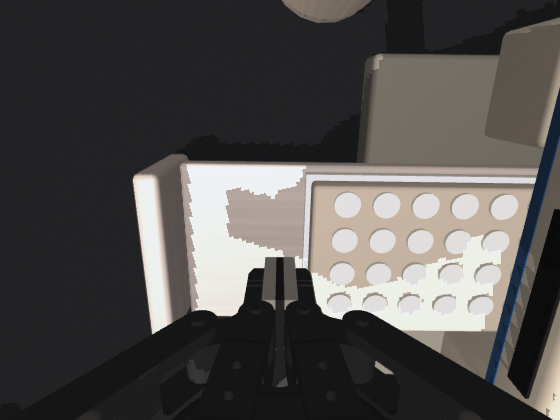

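Run:
```python
from h import *
w=bot.get_calibration("wrist");s=bot.read_state();R=Ro.from_rotvec(s["tcp_rot"]).as_matrix()
for x in(-.011,0,.011):
  for z in(-.03,-.02,-.01,0,.008): print(x,z,proj(w,s["tool_pos"]+R@np.array([x,0,z])).round())
```

```text
-0.011 -0.03 [280. 311.]
-0.011 -0.02 [280. 298.]
-0.011 -0.01 [280. 287.]
-0.011 0 [280. 277.]
-0.011 0.008 [280. 269.]
0 -0.03 [280. 290.]
0 -0.02 [280. 278.]
0 -0.01 [280. 267.]
0 0 [280. 258.]
0 0.008 [280. 251.]
0.011 -0.03 [280. 267.]
0.011 -0.02 [280. 256.]
0.011 -0.01 [280. 247.]
0.011 0 [280. 238.]
0.011 0.008 [280. 232.]
```

View pics/s4.png

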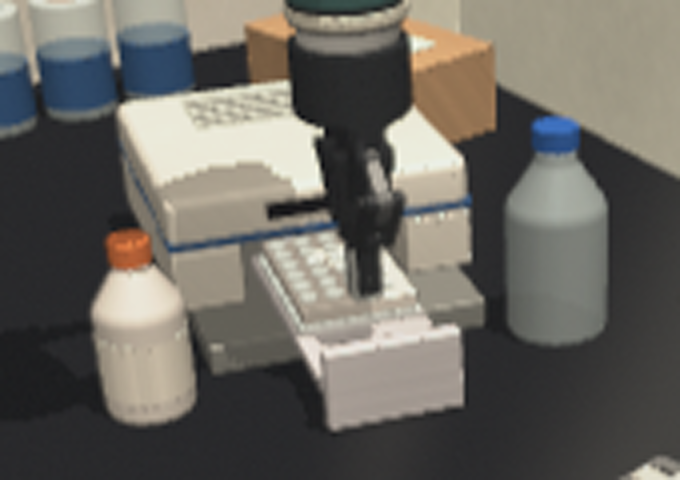

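>>> {"method": "arm_command", "body": {
  "slide": [
    [0,0,-0.03],
    [0,0,-0.02],
    [0,-0.035,0],
    [0,-0.035,0],
    [0,-0.035,0],
    [0,-0.02,0],
    [0,0,0],
    [0,0,0]
  ],
  "angular": [
    [0,0,0],
    [0,0,0],
    [0,0,0],
    [0,0,0],
    [0,0,0],
    [0,0,0],
    [0,0,0],
    [0,0,0]
  ],
  "hand": [0,0,0,0,0,0,0,0]
}}

```text
time: 5.2
tool_pos: [0.5321, -0.0273, 0.0978]
tcp_rot: [0.306, 3.126, -0.005]
wrist_force: [-0.4, 0.3, 0.0]
width: 0.0
```

Run:
```python
from h import *
go(.529,-.025,.018)
```

```text
t 5.2 pos [ 0.5321 -0.0273  0.0978] F [-0.4  0.3  0. ] w 0.0
ydir [ 0.194  0.981 -0.003] z [-0.    -0.003 -1.   ] q [-0.1   0.1   2.02 -0.    1.02 -1.47] tool delta [0.0035 0.0019 0.0798] rows 1.5975103538298443
```

>>> {"method": "arm_command", "body": {
  "slide": [
    [0.001,0,0.03],
    [0.001,0,0.03],
    [0,0,0.01],
    [0,0,0.003],
    [0,0,0],
    [0,0,0],
    [0,0,0],
    [0,0,0]
  ],
  "angular": [
    [0,0,0],
    [0,0,0],
    [0,0,0],
    [0,0,0],
    [0,0,0],
    [0,0,0],
    [0,0,0],
    [0,0,0]
  ],
  "hand": [0,0,0,0,0,0,0,0]
}}

```text
time: 6.0
tool_pos: [0.536, -0.0233, 0.0279]
tcp_rot: [0.3, 3.118, -0.002]
wrist_force: [0.3, -0.8, 0.2]
width: -0.004
```

Run:
```python
from h import *
go(.529,-.025,.018)
s=bot.get_calibration("side");p=bot.read_state()["tool_pos"]
for dz in(-.008,0,.02,.05):print(dz,((proj(s,p+[0,0,dz])-[150,100])*4).round())
cv2.imwrite("pics/s5.png",cv2.resize(bot.read_camera("side")[100:240,150:320,::-1],None,fx=4,fy=4,interpolation=cv2.INTER_CUBIC))
```

```text
t 6.0 pos [ 0.536  -0.0233  0.0279] F [ 0.3 -0.8  0.2] w -0.004
ydir [ 0.191  0.982 -0.001] z [ 0.009 -0.002 -1.   ] q [-0.09  0.19  2.07 -0.    0.87 -1.47] tool delta [ 0.0067 -0.003   0.0098] rows 0.2445827194633742
-0.008 [430. 439.]
0 [429. 427.]
0.02 [428. 399.]
0.05 [426. 355.]
```

View pics/s5.png

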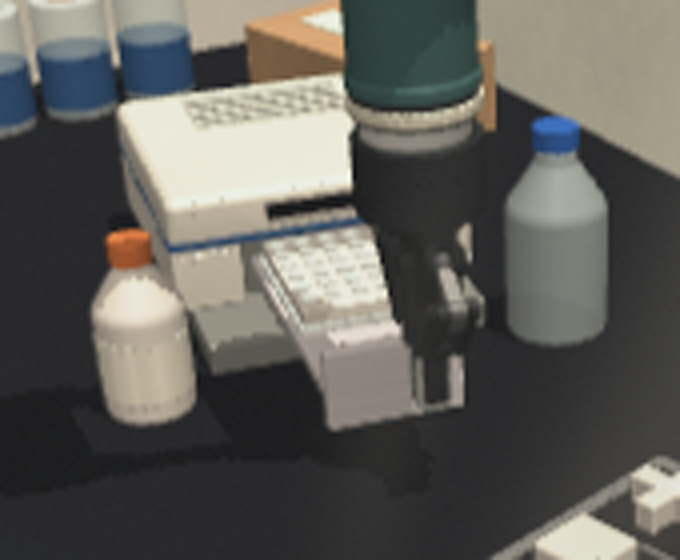

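>>> {"method": "arm_command", "body": {
  "slide": [
    [0.003,0,0.004],
    [0.002,0,0.003],
    [0,0.015,0],
    [0,0.01,0],
    [0,0.01,0],
    [0,0.01,0],
    [0,0.01,0],
    [0,0,0]
  ],
  "angular": [
    [0,0.5,0],
    [0,0,0],
    [0,0,0],
    [0,0,0],
    [0,0,0],
    [0,0,0],
    [0,0,0],
    [0,0,0]
  ],
  "hand": [0,0,0,0,0,0,0,0]
}}

```text
time: 6.85
tool_pos: [0.5433, 0.0364, 0.0215]
tcp_rot: [0.301, 3.124, -0.002]
wrist_force: [0.3, -0.3, 0.0]
width: -0.0
```

Run:
```python
from h import *
go(.559,.116,.020)
cv2.imwrite("pics/s6.png",cv2.resize(bot.read_camera("side")[100:240,150:320,::-1],None,fx=4,fy=4,interpolation=cv2.INTER_CUBIC))
```

```text
t 6.85 pos [0.5433 0.0364 0.0215] F [ 0.3 -0.3  0. ] w -0.0
ydir [ 0.191  0.982 -0.001] z [ 0.003 -0.001 -1.   ] q [ 0.02  0.22  2.05 -0.    0.87 -1.36] tool delta [-0.0002  0.0812  0.0014] rows 1.623777923575516
```

View pics/s6.png

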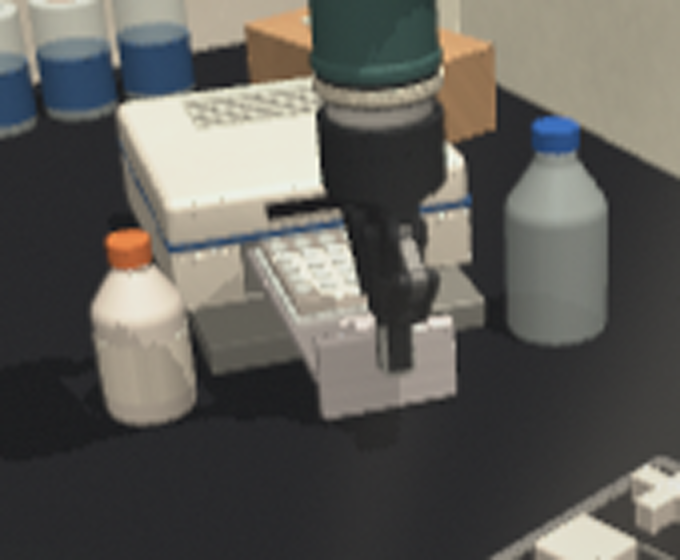

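>>> {"method": "arm_command", "body": {
  "slide": [
    [0,0.01,0],
    [0,0.01,0],
    [0,0.01,0],
    [0,0.01,0],
    [0,0.01,0],
    [0,0.008,0],
    [0,0.006,0],
    [0,0.004,0]
  ],
  "angular": [
    [0,0,0],
    [0,0,0],
    [0,0,0],
    [0,0,0],
    [0,0,0],
    [0,0,0],
    [0,0,0],
    [0,0,0]
  ],
  "hand": [0,0,0,0,0,0,0,0]
}}

```text
time: 7.7
tool_pos: [0.5579, 0.1065, 0.0213]
tcp_rot: [0.301, 3.123, -0.005]
wrist_force: [0.5, -2.3, 0.5]
width: 0.0
```

Run:
```python
from h import *
go(.559,.116,.020)
cv2.imwrite("pics/s7.png",cv2.resize(bot.read_camera("side")[100:240,150:320,::-1],None,fx=4,fy=4,interpolation=cv2.INTER_CUBIC))
```

```text
t 7.7 pos [0.5579 0.1065 0.0213] F [ 0.5 -2.3  0.5] w 0.0
ydir [ 0.191  0.982 -0.003] z [ 0.004 -0.004 -1.   ] q [ 0.15  0.26  2.   -0.01  0.88 -1.23] tool delta [0.0007 0.0095 0.0013] rows 0.19233383419143638
```

View pics/s7.png

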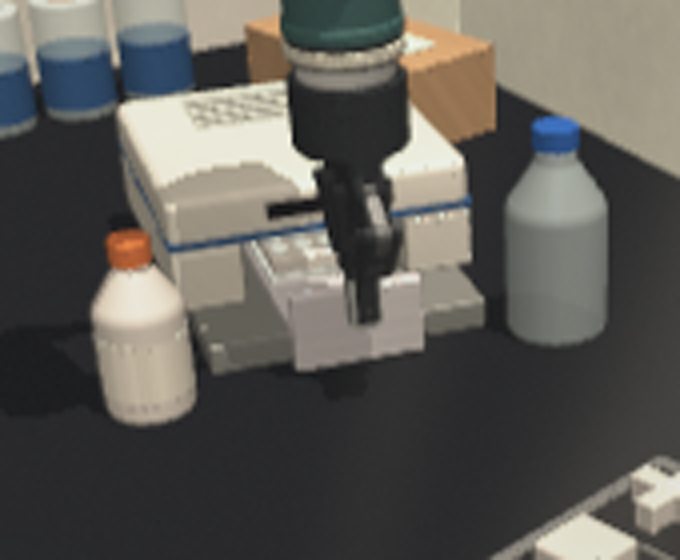

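>>> {"method": "arm_command", "body": {
  "slide": [
    [0,0.005,0],
    [0,0.005,0],
    [0,0.004,0],
    [0,0.004,0],
    [0,0.003,0],
    [0,0.003,0],
    [0,0.003,0],
    [0,0.003,0]
  ],
  "angular": [
    [0,0,0],
    [0,0,0],
    [0,0,0],
    [0,0,0],
    [0,0,0],
    [0,0,0],
    [0,0,0],
    [0,0,0]
  ],
  "hand": [0,0,0,0,0,0,0,0]
}}

```text
time: 8.55
tool_pos: [0.5601, 0.1189, 0.0217]
tcp_rot: [-0.29, -3.124, 0.055]
wrist_force: [-0.5, -13.0, 4.6]
width: -0.0
```

Run:
```python
from h import *
go(.559,.116,.020)
```

```text
t 8.55 pos [0.5601 0.1189 0.0217] F [ -0.5 -13.    4.6] w -0.0
ydir [ 0.184  0.982 -0.035] z [-0.007 -0.034 -0.999] q [ 0.19  0.28  1.98 -0.04  0.9  -1.17] tool delta [ 0.0006 -0.003   0.0018] rows 0.07089469325794283
```

>>> {"method": "arm_command", "body": {
  "slide": [
    [0,0.004,0],
    [0,0.004,0],
    [0,0.004,0],
    [0,0.004,0],
    [0,-0.005,0],
    [0,-0.02,0],
    [0,-0.03,0],
    [0,-0.02,0]
  ],
  "angular": [
    [0,0,0],
    [0,0,0],
    [0,0,0],
    [0,0,0],
    [0,0,0],
    [0,0,0],
    [0,0,0],
    [0,0,0]
  ],
  "hand": [0,0,0,0,0,0,0,0]
}}

```text
time: 9.35
tool_pos: [0.5458, 0.0456, 0.0268]
tcp_rot: [-0.28, -3.115, 0.093]
wrist_force: [1.1, 0.4, -0.0]
width: 0.0
```

Run:
```python
from h import *
go(.559,.116,.020)
s=bot.get_calibration("side")
u=np.array([.193,.981,0])
for o in(0,.01):
  for x in(-.046,.046):
    for z in(.004,.06):
      X=np.array([.564,.142,z])+x*np.array([.981,-.193,0])-(.012+o)*u
      print(o,x,z,((proj(s,X)-[150,100])*4).round())
cv2.imwrite("pics/s8.png",cv2.resize(bot.read_camera("side")[100:240,150:320,::-1],None,fx=4,fy=4,interpolation=cv2.INTER_CUBIC))
cv2.imwrite("pics/w8.png",bot.read_camera("wrist")[:,:,::-1])
```

```text
t 9.35 pos [0.5458 0.0456 0.0268] F [ 1.1  0.4 -0. ] w 0.0
ydir [ 0.178  0.982 -0.06 ] z [-0.018 -0.058 -0.998] q [ 0.08  0.23  2.02 -0.07  0.91 -1.27] tool delta [-0.0005  0.0719  0.0025] rows 1.438597949522464
0 -0.046 0.004 [289. 366.]
0 -0.046 0.06 [281. 292.]
0 0.046 0.004 [416. 342.]
0 0.046 0.06 [412. 269.]
0.01 -0.046 0.004 [292. 373.]
0.01 -0.046 0.06 [285. 298.]
0.01 0.046 0.004 [421. 348.]
0.01 0.046 0.06 [417. 275.]
```

View pics/s8.png

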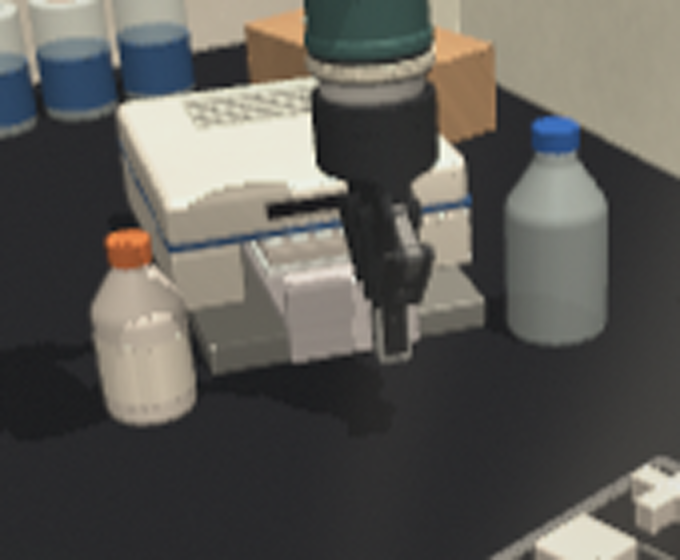

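View pics/w8.png

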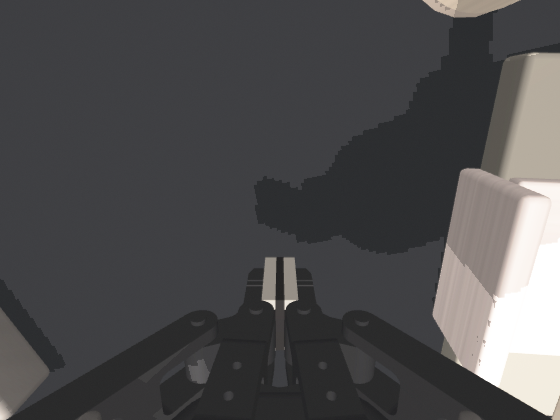

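>>> {"method": "arm_command", "body": {
  "slide": [
    [0,0,-0.03],
    [0,0,-0.05],
    [0,0,-0.05],
    [0,-0.03,-0.02],
    [0,-0.045,0],
    [0,-0.045,0],
    [0,-0.03,0],
    [0,0,0]
  ],
  "angular": [
    [-3.4,-0.4,0],
    [0,0,0],
    [0,0,0],
    [0,0,0],
    [0,0,0],
    [0,0,0],
    [0,0,0],
    [0,0,0]
  ],
  "hand": [0,0,0,0,0,0,0,0]
}}

```text
time: 10.25
tool_pos: [0.5209, -0.096, 0.1829]
tcp_rot: [0.278, 3.127, 0.015]
wrist_force: [0.3, 0.1, -0.8]
width: 0.0
```

Run:
```python
from h import *
go(.536,-.2855,.15)
cv2.imwrite("pics/w9.png",bot.read_camera("wrist")[:,:,::-1])
go(.536,-.2855,.15)
```

```text
t 10.25 pos [ 0.5209 -0.096   0.1829] F [ 0.3  0.1 -0.8] w 0.0
ydir [0.176 0.984 0.01 ] z [ 0.003  0.009 -1.   ] q [-0.24  0.01  1.95  0.01  1.18 -1.63] tool delta [-0.0482 -0.1842  0.0312] rows 3.858582461079148
t 10.3 pos [ 0.5212 -0.0946  0.1829] F [ 0.1  0.3 -0.1] w 0.003
ydir [0.176 0.984 0.011] z [ 0.003  0.01  -1.   ] q [-0.23  0.01  1.95  0.01  1.18 -1.63] tool delta [-0.0481 -0.1857  0.031 ] rows 3.88535167207168
```

View pics/w9.png

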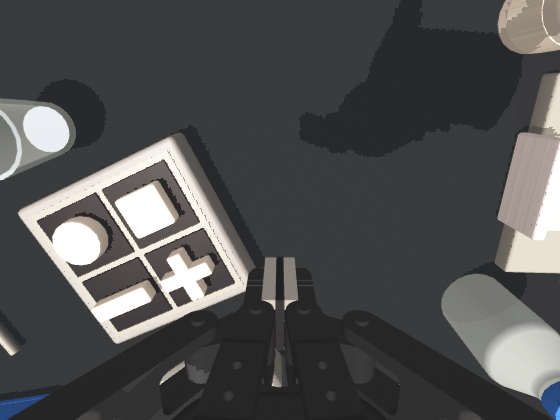

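Run:
```python
from h import *
w=bot.get_calibration("wrist")
for n,p in[("round",(80,242)),("sq",(145,209)),("bar",(126,300)),("cross",(187,273))]:print(n,ray(w,p,.06).round(4))
a=cv2.imread("pics/w9.png");print();keys(a,w,30,160,225,330,225)
a=bot.read_camera("top")[:,:,::-1].copy()
t=bot.get_calibration("top")
cv2.imwrite("pics/t9.png",cv2.resize(a[145:275,145:245],None,fx=6,fy=6,interpolation=cv2.INTER_CUBIC)[:600])
```

```text
round [ 0.5351 -0.278   0.06  ]
sq [ 0.5154 -0.2115  0.06  ]
bar [ 0.6005 -0.2567  0.06  ]
cross [ 0.5829 -0.192   0.06  ]

[  30  160  195  170 9733] [126.8 247.2] [ 0.5475 -0.2385  0.06  ]
[ 115  184   60   54 1905] [144.6 211.1] [ 0.5172 -0.2124  0.06  ]
```

View pics/t9.png

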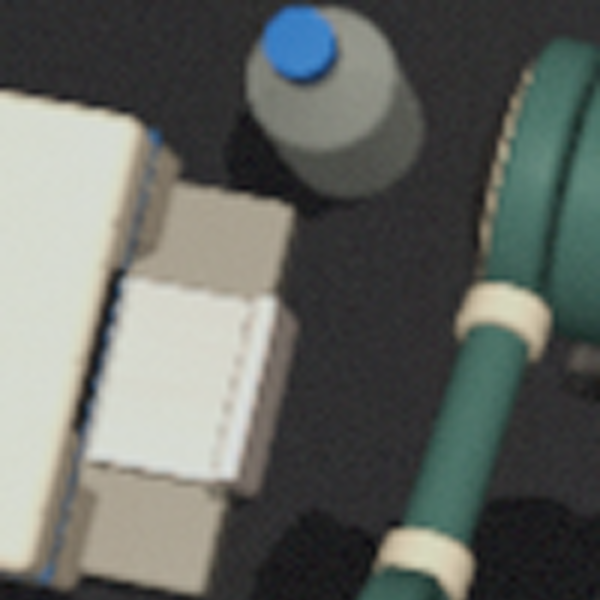

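Run:
```python
from h import *
t=bot.get_calibration("top")
f=lambda x,y:(145+x/6-.42,145+y/6-.42)
u=np.array([.193,.981]);o=np.array([.5641,.1421])
for p in[(280,300),(240,482),(258,297),(215,475)]:
    X=ray(t,f(*p),.06);print(X.round(4),"y_reader",(X[:2]-o)@u)
for p in[(297,330),(255,495)]:
    X=ray(t,f(*p),.004);print("bottom",X.round(4),"y_reader",(X[:2]-o)@u)
for p in[(482,340),(442,532)]:
    X=ray(t,f(*p),.06);print("orig",X.round(4),"y_reader",(X[:2]-o)@u)
go(.536,-.2855,.12)
```

```text
[0.6049 0.1229 0.06  ] y_reader -0.010982589149474427
[0.5167 0.14   0.06  ] y_reader -0.011215774966446632
[0.6065 0.1335 0.06  ] y_reader -0.00026620670005648647
[0.5202 0.152  0.06  ] y_reader 0.0011995230243911255
bottom [0.6016 0.1251 0.004 ] y_reader -0.009440713178059924
bottom [0.5182 0.1443 0.004 ] y_reader -0.006739750769402381
orig [0.5843 0.0256 0.06  ] y_reader -0.1103991690128688
orig [0.4918 0.0437 0.06  ] y_reader -0.11047563712770614
t 10.35 pos [ 0.5212 -0.0936  0.1826] F [-0.2 -0.2 -0.6] w -0.003
ydir [0.175 0.985 0.011] z [ 0.003  0.011 -1.   ] q [-0.23  0.01  1.95  0.01  1.18 -1.63] tool delta [-0.048  -0.187   0.0606] rows 4.047725637854431
```

>>> {"method": "arm_command", "body": {
  "slide": [
    [-0.012,-0.04,0.015],
    [-0.012,-0.04,0.015],
    [-0.012,-0.04,0.01],
    [-0.01,-0.035,0.005],
    [0,-0.015,0],
    [0,0,0],
    [0,0,0],
    [0,0,0]
  ],
  "angular": [
    [0.6,0,0],
    [0,0,0],
    [0,0,0],
    [0,0,0],
    [0,0,0],
    [0,0,0],
    [0,0,0],
    [0,0,0]
  ],
  "hand": [0,0,0,0,0,0,0,0]
}}

```text
time: 11.15
tool_pos: [0.5439, -0.2581, 0.1339]
tcp_rot: [0.254, 3.129, 0.017]
wrist_force: [0.4, 0.1, -0.1]
width: -0.0
```

Run:
```python
from h import *
go(.536,-.2855,.06)
cv2.imwrite("pics/s10.png",cv2.resize(bot.read_camera("side")[140:290,240:400,::-1],None,fx=4,fy=4,interpolation=cv2.INTER_CUBIC))
cv2.imwrite("pics/w10.png",bot.read_camera("wrist")[:,:,::-1])
w=bot.get_calibration("wrist")
for k in[(.536,-.2855),(.5175,-.216),(.6055,-.268),(.587,-.198)]:print(proj(w,np.array([*k,.06])))
go(.536,-.2855,.06)
```

```text
t 11.15 pos [ 0.5439 -0.2581  0.1339] F [ 0.4  0.1 -0.1] w -0.0
ydir [0.161 0.987 0.011] z [ 0.003  0.011 -1.   ] q [-0.49  0.19  1.85  0.01  1.11 -1.91] tool delta [ 0.0035 -0.0291  0.0736] rows 1.5841270602096074
[239.73518113 206.47259773]
[332.76016856 165.95991425]
[279.26425326 286.12194991]
[366.65087165 251.51518441]
t 11.25 pos [ 0.5439 -0.2582  0.1341] F [-0.9 -0.3 -0.3] w 0.001
ydir [0.161 0.987 0.011] z [ 0.003  0.01  -1.   ] q [-0.49  0.19  1.85  0.01  1.11 -1.91] tool delta [ 0.0036 -0.029   0.0738] rows 1.5876983377220735
```

View pics/s10.png

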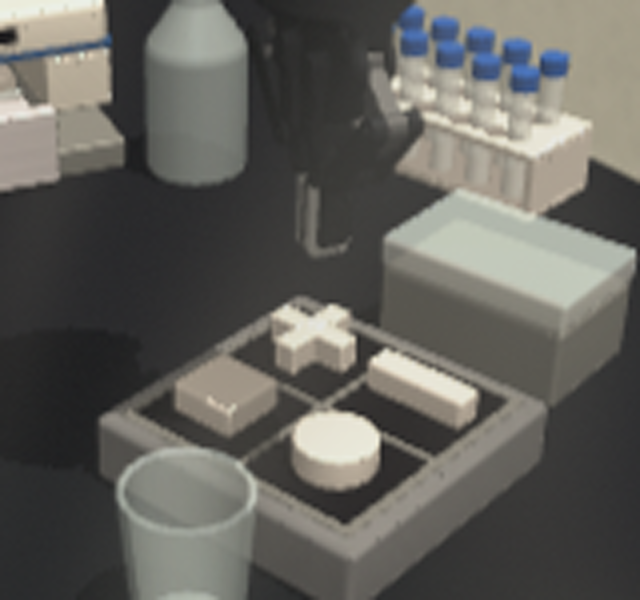

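View pics/w10.png

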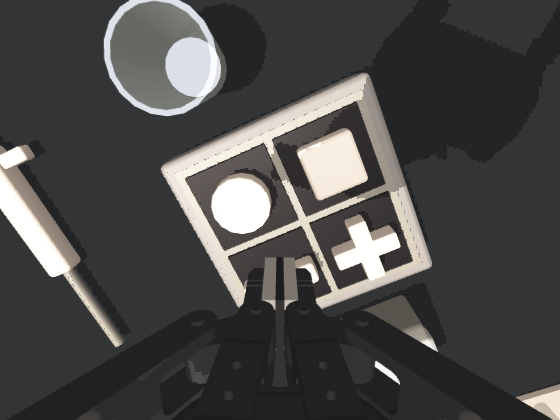

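>>> {"method": "arm_command", "body": {
  "slide": [
    [0.003,-0.015,0],
    [0,-0.013,0],
    [0,0,0.02],
    [0,0,0.025],
    [0,0,0.025],
    [0,0,0],
    [0,0,0],
    [0,0,0]
  ],
  "angular": [
    [0.6,0,0],
    [0,0,0],
    [0,0,0],
    [0,0,0],
    [0,0,0],
    [0,0,0],
    [0,0,0],
    [0,0,0]
  ],
  "hand": [0,0,0,0,0,0,0,0]
}}

```text
time: 12.05
tool_pos: [0.538, -0.2918, 0.0676]
tcp_rot: [0.251, 3.122, -0.01]
wrist_force: [-0.0, -0.3, 0.8]
width: 0.005
```

Run:
```python
from h import *
go(.536,-.2855,.035)
s=bot.get_calibration("side");p=bot.read_state()["tool_pos"]
for dz in(0,.02):print(dz,((proj(s,p+[0,0,dz])-[240,140])*4).round())
cv2.imwrite("pics/s11.png",cv2.resize(bot.read_camera("side")[140:290,240:400,::-1],None,fx=4,fy=4,interpolation=cv2.INTER_CUBIC))
```

```text
t 12.05 pos [ 0.538  -0.2918  0.0676] F [-0.  -0.3  0.8] w 0.005
ydir [ 0.16   0.987 -0.006] z [ 0.009 -0.007 -1.   ] q [-0.54  0.27  1.89 -0.    0.98 -1.95] tool delta [0.0033 0.0061 0.0325] rows 0.6645102276122535
0 [343. 428.]
0.02 [345. 394.]
```

View pics/s11.png

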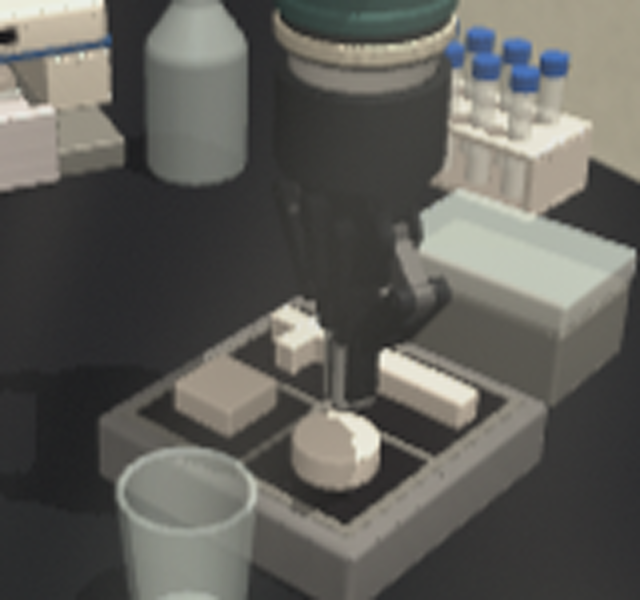

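>>> {"method": "arm_command", "body": {
  "slide": [
    [0.003,0.005,0],
    [0,0,0.006],
    [0,0,0.006],
    [0,0,0.005],
    [0,0,0.004],
    [0,0,0.003],
    [0,0,0],
    [0,0,0]
  ],
  "angular": [
    [0,0.4,0],
    [0,0,0],
    [0,0,0],
    [0,0,0],
    [0,0,0],
    [0,0,0],
    [0,0,0],
    [0,0,0]
  ],
  "hand": [0,0,0,0,0,0,0,0]
}}

```text
time: 12.9
tool_pos: [0.5384, -0.2872, 0.0453]
tcp_rot: [0.25, 3.124, -0.014]
wrist_force: [0.9, 0.4, 0.3]
width: -0.004
```

Run:
```python
from h import *
go(.536,-.2855,.035)
```

```text
t 12.9 pos [ 0.5384 -0.2872  0.0453] F [0.9 0.4 0.3] w -0.004
ydir [ 0.159  0.987 -0.008] z [ 0.007 -0.009 -1.   ] q [-0.53  0.29  1.9  -0.01  0.94 -1.94] tool delta [0.0027 0.0014 0.0102] rows 0.21362272409447625
```

>>> {"method": "arm_command", "body": {
  "slide": [
    [0.001,0.001,0.002],
    [0,0,0.002],
    [0,0,0.002],
    [0,0,0.002],
    [0,0,0.002],
    [0,0,0.001],
    [0,0,0],
    [0,0,0]
  ],
  "angular": [
    [0,0,0],
    [0,0,0],
    [0,0,0],
    [0,0,0],
    [0,0,0],
    [0,0,0],
    [0,0,0],
    [0,0,0]
  ],
  "hand": [0,0,0,0,0,0,0,0]
}}

```text
time: 13.7
tool_pos: [0.5378, -0.2862, 0.038]
tcp_rot: [0.25, 3.124, -0.014]
wrist_force: [-1.9, 1.7, 5.0]
width: 0.003
```

Run:
```python
from h import *
go(.536,-.2855,.030)
```

```text
t 13.7 pos [ 0.5378 -0.2862  0.038 ] F [-1.9  1.7  5. ] w 0.003
ydir [ 0.159  0.987 -0.008] z [ 0.007 -0.009 -1.   ] q [-0.53  0.3   1.91 -0.01  0.92 -1.94] tool delta [0.002  0.0005 0.008 ] rows 0.16561794290130083
```

>>> {"method": "arm_command", "body": {
  "slide": [
    [0,0,0.002],
    [0,0,0.002],
    [0,0,0.002],
    [0,0,0.003],
    [0,0,0.003],
    [0,0,0.003],
    [0,0,0.003],
    [0,0,0.003]
  ],
  "angular": [
    [0,0,0],
    [0,0,0],
    [0,0,0],
    [0,0,0],
    [0,0,0],
    [0,0,0],
    [0,0,0],
    [0,0,0]
  ],
  "hand": [0,0,0,0,0,0,0,0]
}}

```text
time: 14.5
tool_pos: [0.538, -0.2863, 0.0367]
tcp_rot: [0.249, 3.127, -0.012]
wrist_force: [-8.9, 6.1, 22.5]
width: 0.002
```

Run:
```python
from h import *
go(.536,-.2855,.030)
cv2.imwrite("pics/s12.png",cv2.resize(bot.read_camera("side")[140:290,240:400,::-1],None,fx=4,fy=4,interpolation=cv2.INTER_CUBIC))
```

```text
t 14.5 pos [ 0.538  -0.2863  0.0367] F [-8.9  6.1 22.5] w 0.002
ydir [ 0.158  0.987 -0.007] z [ 0.004 -0.008 -1.   ] q [-0.53  0.3   1.91 -0.01  0.92 -1.94] tool delta [0.0021 0.0005 0.0067] rows 0.14122081114367463
```

View pics/s12.png

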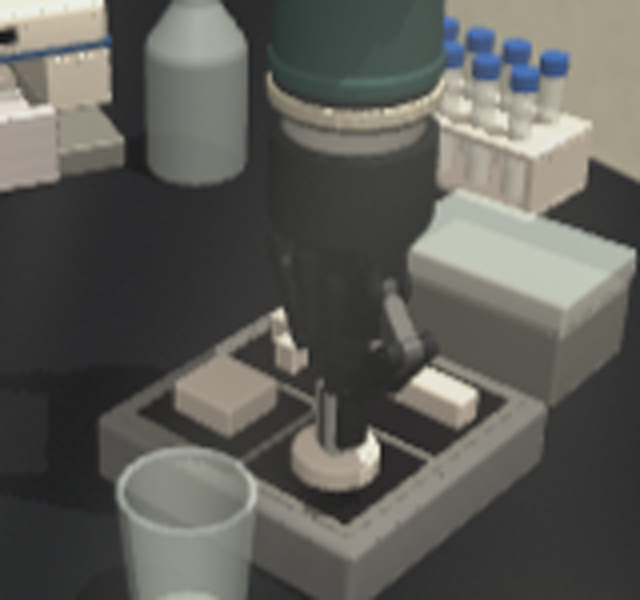

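>>> {"method": "arm_command", "body": {
  "slide": [
    [0,0,-0.02],
    [0,0,-0.025],
    [0.01,0.02,0],
    [0.01,0.022,0],
    [0.008,0.018,0],
    [0,0,0],
    [0,0,0],
    [0,0,0]
  ],
  "angular": [
    [0,0,0],
    [0,0,0],
    [0,0,0],
    [0,0,0],
    [0,0,0],
    [0,0,0],
    [0,0,0],
    [0,0,0]
  ],
  "hand": [0,0,0,0,0,0,0,0]
}}

```text
time: 15.35
tool_pos: [0.5215, -0.2221, 0.0811]
tcp_rot: [0.249, 3.121, -0.017]
wrist_force: [0.5, -0.2, 0.1]
width: -0.002
```

Run:
```python
from h import *
go(.5175,-.2165,.046)
cv2.imwrite("pics/s13.png",cv2.resize(bot.read_camera("side")[140:290,240:400,::-1],None,fx=4,fy=4,interpolation=cv2.INTER_CUBIC))
```

```text
t 15.35 pos [ 0.5215 -0.2221  0.0811] F [ 0.5 -0.2  0.1] w -0.002
ydir [ 0.159  0.987 -0.01 ] z [ 0.01  -0.012 -1.   ] q [-0.44  0.17  1.98 -0.01  0.98 -1.85] tool delta [0.0052 0.0053 0.035 ] rows 0.7156703600667171
```

View pics/s13.png

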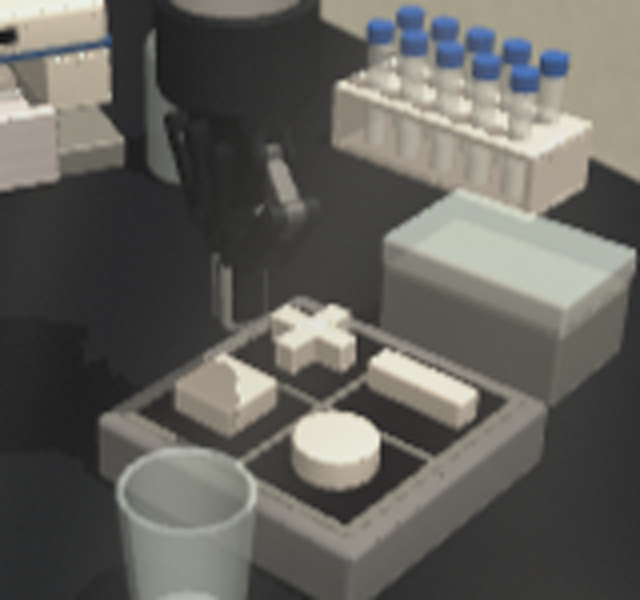

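Round key is up again. Now lining up over and going down to the square key.

>>> {"method": "arm_command", "body": {
  "slide": [
    [0.003,0.003,0],
    [0.001,0.001,0],
    [0,0,0.01],
    [0,0,0.01],
    [0,0,0.007],
    [0,0,0.004],
    [0,0,0],
    [0,0,0]
  ],
  "angular": [
    [-0.4,0.4,0],
    [0,0,0],
    [0,0,0],
    [0,0,0],
    [0,0,0],
    [0,0,0],
    [0,0,0],
    [0,0,0]
  ],
  "hand": [0,0,0,0,0,0,0,0]
}}

```text
time: 16.2
tool_pos: [0.5175, -0.219, 0.0454]
tcp_rot: [0.254, 3.13, -0.004]
wrist_force: [-0.5, 0.3, 0.3]
width: 0.002
```

Run:
```python
from h import *
go(.5175,-.2165,.036)
```

```text
t 16.2 pos [ 0.5175 -0.219   0.0454] F [-0.5  0.3  0.3] w 0.002
ydir [ 0.161  0.987 -0.002] z [ 0.001 -0.002 -1.   ] q [-0.44  0.22  2.   -0.    0.92 -1.85] tool delta [0.0004 0.0025 0.0094] rows 0.1951252628638441
```

>>> {"method": "arm_command", "body": {
  "slide": [
    [0,0.002,0.002],
    [0,0,0.003],
    [0,0,0.003],
    [0,0,0.003],
    [0,0,0.003],
    [0,0,0.003],
    [0,0,0.003],
    [0,0,0.003]
  ],
  "angular": [
    [0,0,0],
    [0,0,0],
    [0,0,0],
    [0,0,0],
    [0,0,0],
    [0,0,0],
    [0,0,0],
    [0,0,0]
  ],
  "hand": [0,0,0,0,0,0,0,0]
}}

```text
time: 17.0
tool_pos: [0.5185, -0.2171, 0.0368]
tcp_rot: [-0.252, -3.131, 0.003]
wrist_force: [-8.6, 4.4, 20.2]
width: 0.002
```

Run:
```python
from h import *
go(.6055,-.268,.08)
cv2.imwrite("pics/s14.png",cv2.resize(bot.read_camera("side")[140:290,240:400,::-1],None,fx=4,fy=4,interpolation=cv2.INTER_CUBIC))
```

```text
t 17.0 pos [ 0.5185 -0.2171  0.0368] F [-8.6  4.4 20.2] w 0.002
ydir [ 0.16   0.987 -0.002] z [-0.001 -0.002 -1.   ] q [-0.44  0.23  2.   -0.    0.91 -1.85] tool delta [-0.094  -0.0364 -0.0432] rows 2.193514424315897
```

View pics/s14.png

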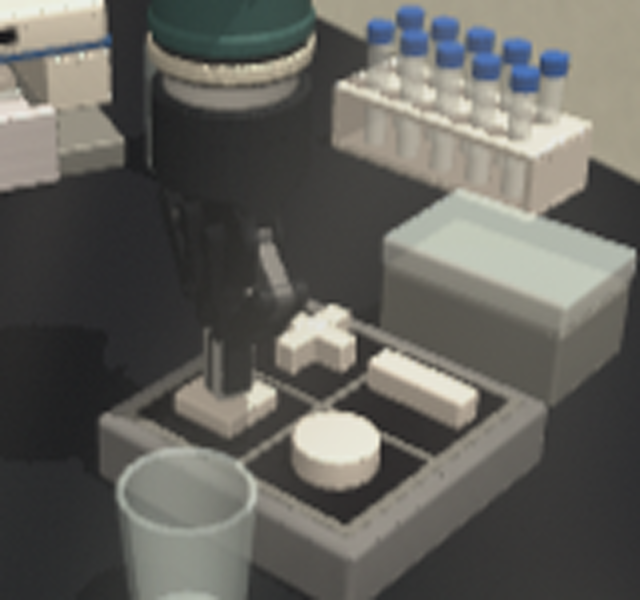

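>>> {"method": "arm_command", "body": {
  "slide": [
    [0,0,-0.02],
    [0,0,-0.03],
    [-0.025,-0.009,0],
    [-0.03,-0.011,0],
    [-0.022,-0.009,0],
    [-0.008,-0.003,0],
    [0,0,0],
    [0,0,0]
  ],
  "angular": [
    [0,0,0],
    [0,0,0],
    [0,0,0],
    [0,0,0],
    [0,0,0],
    [0,0,0],
    [0,0,0],
    [0,0,0]
  ],
  "hand": [0,0,0,0,0,0,0,0]
}}

```text
time: 17.85
tool_pos: [0.6006, -0.2636, 0.09]
tcp_rot: [0.251, 3.127, -0.006]
wrist_force: [-0.5, -0.3, 0.3]
width: -0.001
```

Run:
```python
from h import *
go(.6055,-.268,.046)
cv2.imwrite("pics/s15.png",cv2.resize(bot.read_camera("side")[140:290,240:400,::-1],None,fx=4,fy=4,interpolation=cv2.INTER_CUBIC))
```

```text
t 17.85 pos [ 0.6006 -0.2636  0.09  ] F [-0.5 -0.3  0.3] w -0.001
ydir [ 0.16   0.987 -0.004] z [ 0.004 -0.004 -1.   ] q [-0.45  0.32  1.77 -0.    1.05 -1.86] tool delta [-0.0053 -0.0034  0.0441] rows 0.8903977087222076
```

View pics/s15.png

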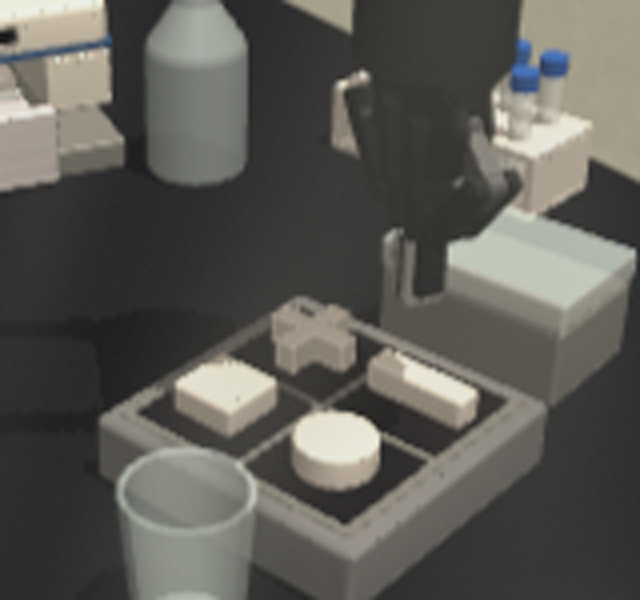

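>>> {"method": "arm_command", "body": {
  "slide": [
    [-0.003,-0.002,0],
    [-0.002,-0.001,0],
    [0,0,0.012],
    [0,0,0.012],
    [0,0,0.01],
    [0,0,0.005],
    [0,0,0],
    [0,0,0]
  ],
  "angular": [
    [0,0.2,0],
    [0,0,0],
    [0,0,0],
    [0,0,0],
    [0,0,0],
    [0,0,0],
    [0,0,0],
    [0,0,0]
  ],
  "hand": [0,0,0,0,0,0,0,0]
}}

```text
time: 18.7
tool_pos: [0.6007, -0.2651, 0.0449]
tcp_rot: [-0.251, -3.126, 0.002]
wrist_force: [0.0, 0.7, 1.0]
width: -0.003
```

Run:
```python
from h import *
go(.6055,-.268,.046)
cv2.imwrite("pics/s16.png",cv2.resize(bot.read_camera("side")[140:290,240:400,::-1],None,fx=4,fy=4,interpolation=cv2.INTER_CUBIC))
```

```text
t 18.7 pos [ 0.6007 -0.2651  0.0449] F [0.  0.7 1. ] w -0.003
ydir [ 0.159  0.987 -0.002] z [-0.005 -0.001 -1.   ] q [-0.45  0.38  1.79 -0.    0.98 -1.86] tool delta [-0.0052 -0.0021 -0.0012] rows 0.11453343355884504
```

View pics/s16.png

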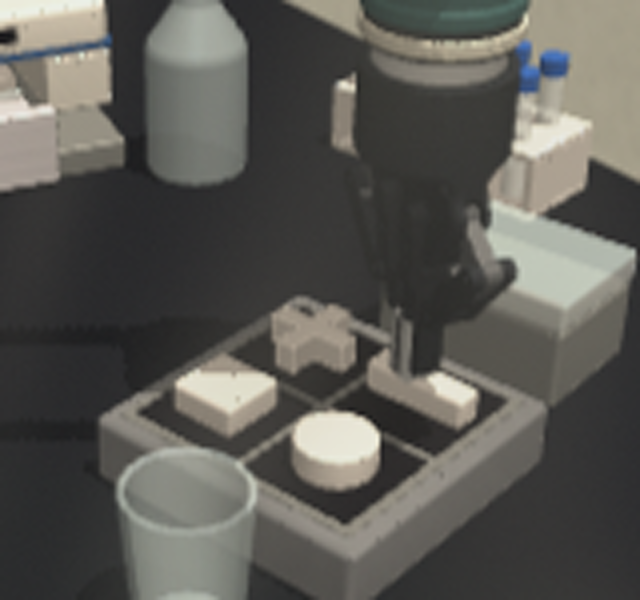

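>>> {"method": "arm_command", "body": {
  "slide": [
    [-0.003,-0.002,-0.002],
    [-0.003,-0.002,0],
    [0,0,0],
    [0,0,0.003],
    [0,0,0.003],
    [0,0,0.003],
    [0,0,0.003],
    [0,0,0.003]
  ],
  "angular": [
    [0,0,0],
    [0,0,0],
    [0,0,0],
    [0,0,0],
    [0,0,0],
    [0,0,0],
    [0,0,0],
    [0,0,0]
  ],
  "hand": [0,0,0,0,0,0,0,0]
}}

```text
time: 19.55
tool_pos: [0.6089, -0.2718, 0.0367]
tcp_rot: [-0.251, -3.131, 0.005]
wrist_force: [-7.6, 3.4, 24.3]
width: -0.005
```

>>> {"method": "arm_command", "body": {
  "slide": [
    [0,0,0.003],
    [0,0,0.003],
    [0,0,0.003],
    [0,0,0.003],
    [0,0,0.003],
    [0,0,0.003],
    [0,0,0.003],
    [0,0,0.003]
  ],
  "angular": [
    [0,0,0],
    [0,0,0],
    [0,0,0],
    [0,0,0],
    [0,0,0],
    [0,0,0],
    [0,0,0],
    [0,0,0]
  ],
  "hand": [0,0,0,0,0,0,0,0]
}}

```text
time: 20.35
tool_pos: [0.6088, -0.2718, 0.0368]
tcp_rot: [-0.25, -3.13, 0.006]
wrist_force: [-6.5, 3.1, 16.5]
width: 0.004
```

Run:
```python
from h import *
go(.6055,-.268,.036)
cv2.imwrite("pics/s17.png",cv2.resize(bot.read_camera("side")[140:290,240:400,::-1],None,fx=4,fy=4,interpolation=cv2.INTER_CUBIC))
```

```text
t 20.35 pos [ 0.6088 -0.2718  0.0368] F [-6.5  3.1 16.5] w 0.004
ydir [ 0.159  0.987 -0.004] z [-0.002 -0.003 -1.   ] q [-0.45  0.4   1.77 -0.    0.97 -1.86] tool delta [0.0039 0.0032 0.0008] rows 0.10210650681979815
```

View pics/s17.png

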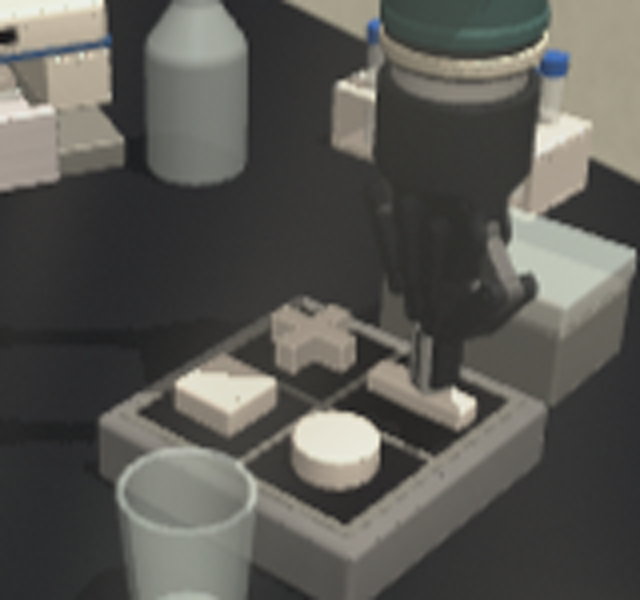

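>>> {"method": "arm_command", "body": {
  "slide": [
    [0,0,0.003],
    [0,0,0.003],
    [0,0,0.003],
    [0,0,0.003],
    [0,0,0.003],
    [0,0,0.003],
    [0,0,0.003],
    [0,0,0.003]
  ],
  "angular": [
    [0,0,0],
    [0,0,0],
    [0,0,0],
    [0,0,0],
    [0,0,0],
    [0,0,0],
    [0,0,0],
    [0,0,0]
  ],
  "hand": [0,0,0,0,0,0,0,0]
}}

```text
time: 21.2
tool_pos: [0.6088, -0.2718, 0.0368]
tcp_rot: [-0.249, -3.129, 0.007]
wrist_force: [-7.9, 2.8, 17.0]
width: -0.001
```

>>> {"method": "arm_command", "body": {
  "slide": [
    [0,0,0.003],
    [0,0,-0.02],
    [0,0,-0.03],
    [0,0,-0.04],
    [0,0,-0.04],
    [0,0,-0.02],
    [0,0,0],
    [0,0,0]
  ],
  "angular": [
    [0,0,0],
    [0,0,0],
    [0,0,0],
    [0,0,0],
    [0,0,0],
    [0,0,0],
    [0,0,0],
    [0,0,0]
  ],
  "hand": [0,0,0,0,0,0,0,0]
}}

```text
time: 22.0
tool_pos: [0.6077, -0.2702, 0.1886]
tcp_rot: [-0.248, -3.126, 0.005]
wrist_force: [-0.7, -0.6, -0.2]
width: -0.003
```

Run:
```python
from h import *
go(.6055,-.268,.2)
cv2.imwrite("pics/s18.png",bot.read_camera("side")[:,:,::-1])
cv2.imwrite("pics/t18.png",bot.read_camera("top")[:,:,::-1])
```

```text
t 22.0 pos [ 0.6077 -0.2702  0.1886] F [-0.7 -0.6 -0.2] w -0.003
ydir [ 0.158  0.988 -0.003] z [-0.006 -0.002 -1.   ] q [-0.45  0.26  1.65 -0.01  1.23 -1.86] tool delta [ 0.0026  0.0018 -0.0114] rows 0.23568992573725733
```

View pics/s18.png

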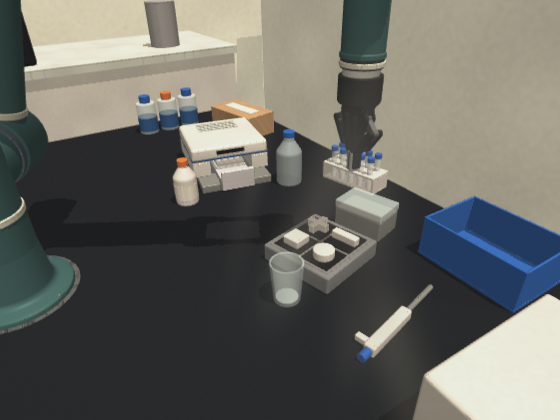

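View pics/t18.png

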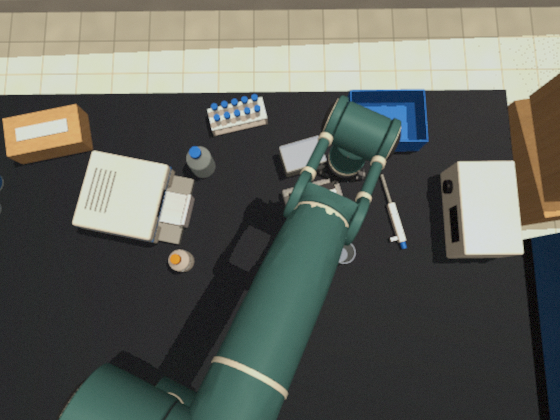

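```bash
python3 -c "
from workcell import bot
print(bot.finish_job())"
```

```text
the job is handed in; nothing more can be done
None
```

I pushed the tray home, then pressed the round, square and bar keys in that order, and handed the job in at about 22 s. No verdict is reported.

- **Tray:** I pushed until the wrist felt 13 N and then a little further. In the top view the end plate then stood 11 mm in front of the sill; 12 mm is nominal home.
- **Keys:** the round and square keys were each pushed to their stop with about 20 N. The bar key was held down for about 2 s at 16–24 N. Side pictures show the round and square keys back up before the next press.
- **Last check:** the final pictures show the tray in and all keys up. The cross key was never touched. The bystanders look unmoved, though the arm partly hid the panel and beaker in the top view, and I judged both by eye. The wrist force was near zero, with the tool held at 0.19 m.

**Disagreements:**
- **Fingertip position:** in the pictures the shut fingertips sit about 16–20 mm behind the TCP, not 8 mm ahead as stated. My first push therefore passed over the end plate without moving the tray, and I repeated it lower.
- **Wrist camera:** one fix on the keys, taken right after a move, was 4–12 mm off the top and side views. I used the top and side views instead, and a later wrist picture agreed with them to about 3 mm.

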